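# Stack the slide cases, then unlatch the slide cassette and hold it up

### The arm

A 6-joint arm with a two-finger parallel gripper is mounted at the origin on a cart in front of the work surface, level with it; the furniture and walls round the work are solid. World frame = base frame: x ahead of the robot, y to its left, z up, the work surface at z = 0. Lengths are in mm, angles in degrees, forces in N, time in s.
With the tool pointing down it reaches from about 300 to 850 mm from the base axis. Payload 4.2 kg.
Tool frame: the origin (TCP) lies between the finger pads; the fingertips stand 14 mm ahead of it and the grasp point (between the pads) lies 5 mm behind it; z points along the fingers, y is the line along which they close (so a half turn about z gives the same grasp; the last joint's range is limited). The gripper opens to 91 mm and grips with 3 to 60 N. Pads are 32 mm wide; open, the fingers measure 118 mm over their backs; the gripper's body (76 mm by 178 mm) begins 60 mm behind the grasp point.
Start: joints at [-72.938, 18.312, 89.639, -0, 72.044, -1.146], TCP at [179.678, -546.221, 227.976] pointing down, gripper open.
Joint ranges: [-177.97, 177.97], [-48.28, 115.42], [12.27, 149.76], [-77.06, 257.06], [2.81, 150.46], [-146.56, 146.56]. Speed limits (degrees/s): [147.25, 147.25, 180, 180, 180, 180].

### API

Orientations are given as [roll, pitch, yaw] about the fixed x, y, z axes, in that order (R = Rz(yaw) Ry(pitch) Rx(roll)).
In Python, from workcell import * gives the robot as it stands. The module is installed in compiled form; this text tells all that it offers.
- The arm moves only by the tool send_rows, never from a script. Its argument "deltas" is a list of rows, each a list of 2 entries, a list of its own where there are three numbers: the shift along the tool's x, y, z normalised to -1 to 1, where 1 is 0.5 m, then the turn, a rotation vector about the tool's x, y, z normalised to -1 to 1, where 1 is 0.5 rad. A call has 1 to 10 rows; each row shifts and turns the commanded pose from where the row before left it, along the tool's axes as they then stand; what a row does not reach is not made up. A row lasts 1/10 s, in which the tool goes at most 50 mm and 8.59 degrees, less where a joint would pass 70% of its speed; a pose out of reach is approached as far as the arm can. A call with a number of a shift or a turn outside -1 to 1 is refused whole. A call with a gripper value outside its range is refused whole. "grip" is the closure, from 0 (fully open) to 1 (shut), set as the call begins (left out, the last holds). The fingers move at their own pace and stop on an object; "grip_force" is the grip in N (left out, the last holds). Time passes only in rows, so rows that do not move let the fingers close. It gives the time, the measured TCP pose, the force, the opening and the grip force at its end, in the units of the state.
- state(): the state, without advancing time (a new reading comes with each control period).
- grab_frame(name): name is "scene" or "top"; returns the picture (400x640x3 uint8, red, green, blue); there is no depth.
- calibration(name): a dict with "mtx" (3x3 intrinsics, pixels), "D" ([k1, k2, p1, p2, k3] as OpenCV has them; the pictures are not rectified), "R" (3x3) and "t" (3): a world point X has camera coordinates R X + t. Camera axes: x right, y down, z forward; pixel columns grow to the right and rows downward; lengths in mm; the calibration is good to about 2 mm. A picture is of the moment at which its call begins. calibration takes no time and is no camera call.
- job_done(): hands the job in; it is judged then, once.
Trained networks look in the newest picture that a camera, given by its name, has taken for a name from the list of things; names that differ only in an ending like _2 or _b are one class to them, and where a whole thing is asked for, a point or a joint stands for the part that bears it (a point fixed in the world has none). Each returns a list of dicts, best first, with "p" (0 to 1); they miss things now and then, are a little off and sometimes report something else, mostly with a low value. They report only what shows in the picture. A call takes as long as a camera call. They do not tell look-alikes from the thing itself.
- trace(camera, label): "pixels" (400x640 bool, what is visible of it) and "bbox" ([left, top, width, height] in pixels, round what is visible of it).
The state is a dict: "time_s": time; "qpos": joint angles; "qvel": joint speeds; "effort": joint torques, N m; "ee_pos": TCP position; "ee_rot": TCP orientation; "force": force on the tool from outside, world axes, zero at the start; "torque": the same for the moment, N m; "gripper_width": finger opening in mm; "gripper_force": force on a finger pad.
Only numpy, scipy, OpenCV 4.12 (cv2) and the standard library are available. Lean on these libraries where they do the work, as an engineer would, in place of code of your own. Each camera call takes 0.05 s, during which the arm holds its last target. There are 200 camera calls.

### The job

The slide cassette has to come out of its dock, but a closed slide case has been left lying on it. Set that case and the other closed case from the bench down squarely on the case that stands on the rubber mat, in either order, so that the three make one straight column there (set them down, do not drop them), and leave the column standing; then pinch the cassette's two opposed side catches together between the fingers, lift it level out of the dock without wrenching it against the catches, and finish still holding it by the pinched catches, its underside about 15 cm above the worktop and clear of everything. Do not knock over or push about the beaker, cup, vials and dish that stand around.

Things in the scene. Friction and masses are not known exactly. Their poses are not given: they have to be found in the camera images.
- dock: fixed dock: aluminium base plate 104 (x) x 100 (y) x 6 mm, low guides, and two grey side posts (y = +-41 to 47 mm) with inward lips (x +-25, y +-33.5 to 46, z 23.5 to 29 mm) that hold down the cassette's catches; nothing of it is higher than 29 mm. Origin at the centre of the underside, on the worktop. Turned up to 20 degrees.
- cassette: loose slide cassette latched in the dock, axes along the dock's: white body 84 (x) x 38 (y) x 60 mm (z), a grey catch on each long side (+y, -y). Origin at the centre of its underside, 6 mm above the worktop while docked. About 0.16 kg. 1 mm play in the guides, 2.5 mm upward; it lifts straight out when both catches are in at least 4.5 mm, else it is held fast.
- catch_left (a joint): catch on the cassette's +y side: 0 = sprung out (latched), 0.007 m = pressed fully in towards the body (stop). Spring, 2.4 N to start and 6.6 N at the stop. It springs out again when let go.
- catch_right (a joint): the same on the cassette's -y side.
- catch_left_pad (a point): middle of the outer face of the +y catch's ribbed finger plate, at y = +32, z = 43 mm in the cassette's frame while latched; plate 26 mm wide (x), 4 mm thick, z = 9 to 56 mm (docked: free of the dock's lips from 29 to 62 mm above the worktop). A barb at its foot (z 10 to 15 mm, out to y = 37 mm) sits under the lip.
- catch_right_pad (a point): the same on the -y catch, at y = -32 mm. The two plates are 64 mm apart over their outer faces, 50 mm when both are pressed fully in.
- mat: fixed black rubber mat 130 (x) x 96 (y) x 3 mm lying on the worktop; origin at the centre of its underside.
- case_foot: closed grey slide case with a white clasp on one short end, 84 (its x) x 50 (its y) x 28 mm (z), flat on top and below, 90 g (varies a little), loose; origin at the centre of its underside. The three cases are alike. This one stands on the mat, its underside at 3 mm, and is the foot of the column.
- case_bench: closed grey slide case with a white clasp on one short end, 84 (its x) x 50 (its y) x 28 mm (z), flat on top and below, 90 g (varies a little), loose; origin at the centre of its underside. The three cases are alike. This one lies by itself on the worktop.
- case_dock: closed grey slide case with a white clasp on one short end, 84 (its x) x 50 (its y) x 28 mm (z), flat on top and below, 90 g (varies a little), loose; origin at the centre of its underside. The three cases are alike. This one lies on top of the cassette, its underside at 66 mm, its long side about across the cassette, covering the catches.
- beaker: bystander: clear plastic beaker, 54 mm wide, 68 mm high, loose; origin at the centre of its underside.
- cup: bystander: white specimen cup with lid, 60 mm wide, 81 mm high, loose; origin at the centre of its underside.
- vial_left: bystander: small capped vial, 21 mm wide, 48 mm high, near the front edge of the worktop on the left, loose; origin at the centre of its underside.
- vial_right: bystander: the same, near the front edge on the right.
- petri: bystander: petri dish, 60 mm wide, 17 mm high, loose; origin at the centre of its underside.
There are look-alikes about, which are no part of the job. Several things look just like the dock: the one meant starts nearest to the robot's base.

How it is judged:
By the outcome, as a careful person would: the job done as asked, in the order asked, and still so for the second after the job is handed in, while the arm keeps its last pose, push and grip.
It also fails if it takes over 59 s, if anything falls off the work surface, if the arm or the gripper's body presses on something with over 40 N, if the wrist force passes 120 N, or if a joint passes its speed limit or range.

## Working session

There is one attempt and no reset: what is moved stays moved. The work goes in short steps, Python scripts to look and compute and a tool call to move; the robot and the scene stay as the last step left them, time stands still between calls to the robot, and variables do not carry over. Pictures are saved under pics/ and viewed, at most 10 in all, crops included, and the job is handed in when it is done.

Besides the shell and the picture viewer there is one more tool, called after "Call:" as name([rows], argument=value, ...), one row to a line, values as JSON. send_rows: Moves the arm, as the interface text tells. Scaled input: -1 to 1 covers 0.5 m each way for a shift and 0.5 rad each way for a turn. Its arguments: {"type":"object","properties":{"deltas":{"type":"array","items":{"type":"array"}},"grip":{"type":"number"},"grip_force":{"type":"number"}},"required":["deltas"]}

```bash
mkdir -p pics; cat > h.py <<'E'
from workcell import *
import numpy as np, cv2
def snap(n,f):
    im=grab_frame(n); cv2.imwrite('pics/'+f,im[:,:,::-1]); return im
E
python3 - <<'E'
from h import *
for n in('scene','top'):
    snap(n,n+'0.png'); c=calibration(n); print(n,c['mtx'].round(1).tolist(),c['D'],(-c['R'].T@c['t']).round(),c['R'].round(2).tolist())
print(state())
E
```

```text
scene [[390.6, 0.0, 321.7], [0.0, 390.6, 194.2], [0.0, 0.0, 1.0]] [0.01167234 0.         0.         0.         0.        ] [-530.  885. 1107.] [[-0.59, -0.81, -0.01], [-0.51, 0.39, -0.77], [0.63, -0.44, -0.64]]
top [[491.8, 0.0, 319.4], [0.0, 491.8, 196.6], [0.0, 0.0, 1.0]] [0.04800914 0.         0.         0.         0.        ] [ -33.  204. 1619.] [[-0.06, -1.0, 0.01], [-0.95, 0.06, -0.32], [0.32, -0.03, -0.95]]
{'time_s': 0.1, 'qpos': array([-7.29377338e+01,  1.83481873e+01,  8.96979511e+01, -1.34614127e-03,
        7.20446477e+01, -1.14545343e+00]), 'qvel': array([-0.00966803, -0.09523232, -0.20826158,  0.02341368,  0.02183206,
       -0.04464001]), 'effort': array([ 4.10685807e-04, -4.13332808e+01, -2.32509899e+01,  7.29405787e-02,
        4.22856014e-02, -4.69420274e-05]), 'ee_pos': array([ 179.54081901, -545.80738917,  227.21217063]), 'ee_rot': array([-1.79909206e+02, -5.35202024e-04,  1.82081352e+01]), 'force': array([ 0.52916442, -0.15321962, -0.50737849]), 'torque': array([-0.02645907, -0.05512522, -0.00408811]), 'gripper_force': 0.0, 'gripper_width': 91.18104801799998}
```

View pics/scene0.png

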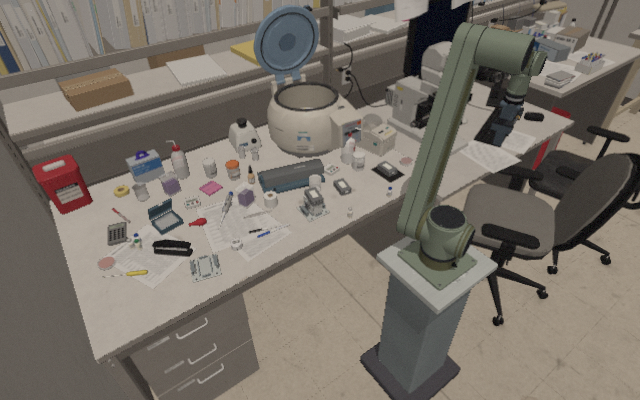

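View pics/top0.png

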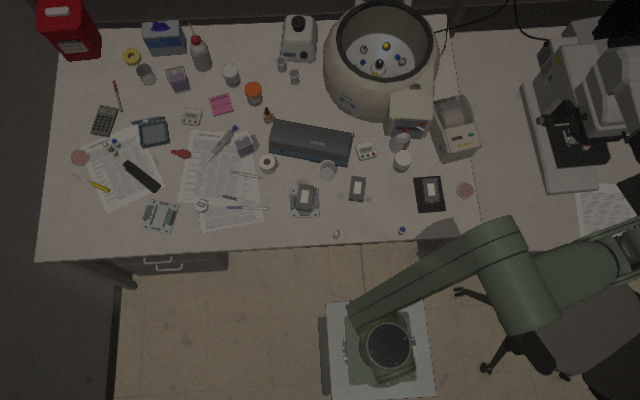

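```bash
python3 - <<'E'
from h import *
for n in('scene','top'):
    for l in ('dock','cassette','mat','case_foot','case_dock','beaker','cup','vial_left','petri'):
        print(n,l,[(round(d['p'],2),d['bbox']) for d in trace(n,l)])
E
```

```text
scene dock [(0.77, [188.9, 254.9, 31.1, 28.7]), (0.76, [291.7, 204.8, 36.5, 18.5]), (0.18, [302.4, 204.0, 8.6, 5.4])]
scene cassette [(0.53, [304.3, 195.6, 17.7, 21.0])]
scene mat [(0.75, [372.7, 165.3, 32.9, 19.1])]
scene case_foot [(0.75, [375.7, 160.4, 18.0, 18.6])]
scene case_dock [(0.6, [302.3, 186.3, 22.2, 21.0])]
scene beaker [(0.65, [310.7, 174.6, 11.0, 17.2])]
scene cup [(0.78, [354.3, 150.0, 11.1, 20.8])]
scene vial_left [(0.45, [347.6, 204.4, 10.8, 17.1])]
scene petri [(0.66, [398.2, 159.3, 18.9, 6.3])]
top dock [(0.79, [289.4, 187.3, 31.4, 29.8]), (0.6, [347.9, 177.4, 18.0, 24.1]), (0.59, [141.4, 200.5, 35.1, 33.3]), (0.26, [391.9, 147.5, 20.8, 25.1])]
top cassette [(0.39, [293.7, 193.2, 21.1, 21.6])]
top mat [(0.81, [416.2, 176.9, 29.1, 34.0])]
top case_foot []
top case_dock [(0.71, [295.7, 184.2, 18.2, 27.5])]
top beaker [(0.82, [320.3, 163.3, 13.5, 16.5]), (0.61, [294.7, 188.5, 20.6, 24.7])]
top cup [(0.73, [390.8, 147.6, 22.4, 23.7]), (0.45, [418.1, 178.6, 21.5, 26.2])]
top vial_left [(0.6, [332.0, 233.8, 7.6, 1.3]), (0.6, [392.1, 148.8, 19.2, 25.8])]
top petri [(0.49, [455.5, 185.4, 17.5, 13.5])]
```

The full views show several candidate docks. One, at top (305,201) and scene (314,210), has a cassette and a case on it. An empty look-alike sits at top (160,216) and scene (205,268). The first is nearest the base (about (384,345) in top) and holds a cassette. The bench case is at top (357,189) and the mat with its case at (430,194). I'll confirm with enlarged crops.

```bash
python3 - <<'E'
from h import *
t=cv2.imread('pics/top0.png');s=cv2.imread('pics/scene0.png')
cv2.imwrite('pics/tc.png',cv2.resize(t[145:245,280:480],None,fx=4,fy=4,interpolation=cv2.INTER_CUBIC))
cv2.imwrite('pics/sc.png',cv2.resize(s[145:225,285:418],None,fx=6,fy=6,interpolation=cv2.INTER_CUBIC))
E
```

```text
(no output)
```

View pics/tc.png

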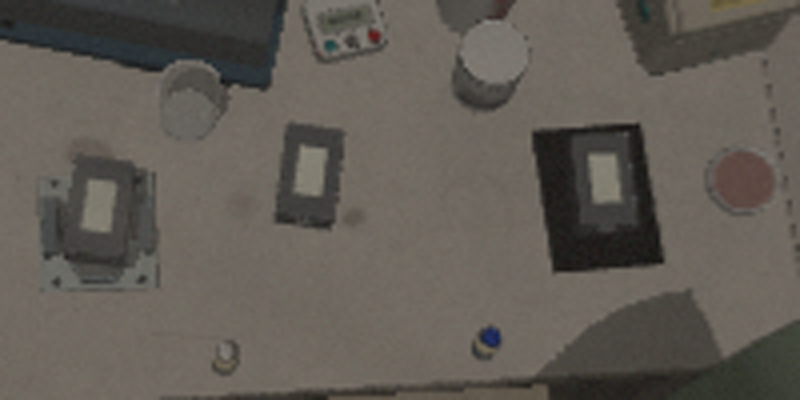

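View pics/sc.png

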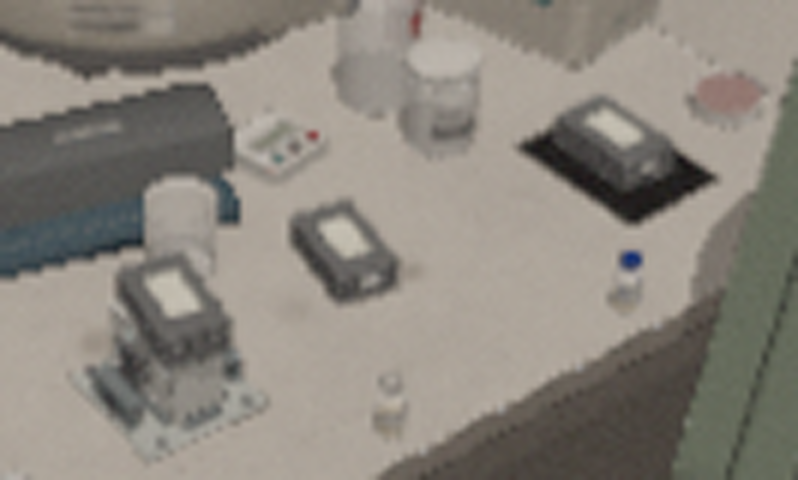

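```bash
cat >> h.py <<'E'
from scipy.ndimage import map_coordinates, gaussian_filter
from scipy.optimize import minimize
def proj(n,X):
    c=calibration(n); return cv2.projectPoints(np.asarray(X,float).reshape(-1,1,3),cv2.Rodrigues(c['R'])[0],c['t'],c['mtx'],np.array(c['D']))[0][:,0]
def back(n,uv,z):
    c=calibration(n); p=cv2.undistortPoints(np.array([[uv]],float),c['mtx'],np.array(c['D']))[0,0]
    d=c['R'].T@[p[0],p[1],1]; o=-c['R'].T@c['t']; return o+d*(z-o[2])/d[2]
def box(p,L,W,H):
    x,y,a,z=p; a=np.radians(a); c,s=np.cos(a),np.sin(a)
    return np.array([[x+c*u-s*v,y+s*u+c*v,z+w] for w in(0,H) for u,v in((-L/2,-W/2),(L/2,-W/2),(L/2,W/2),(-L/2,W/2))])
def edges(im): 
    g=cv2.cvtColor(im,cv2.COLOR_RGB2GRAY).astype(float); g=gaussian_filter(g,.7); return np.gradient(g)
def segs(n,p,dims):
    q=proj(n,box(p,*dims)).astype(np.float32); h=cv2.convexHull(q)[:,0]; S=[(h[i],h[(i+1)%len(h)]) for i in range(len(h))]
    return S+([(q[4+i],q[4+(i+1)%4]) for i in range(4)] if dims[2] else [])
def score(p,dims,G):
    t=0
    for n,(gy,gx) in G.items():
        a=b=0
        for A,B in segs(n,p,dims):
            d=B-A; l=np.hypot(*d)
            if l<1: continue
            k=np.linspace(.05,.95,30); u=A[0]+k*d[0]; v=A[1]+k*d[1]
            nx,ny=-d[1]/l,d[0]/l
            a+=l*np.abs(map_coordinates(gx,[v,u],order=1)*nx+map_coordinates(gy,[v,u],order=1)*ny).mean(); b+=l
        t+=a/b
    return -t
def fit(p0,dims,G,free=(0,1,2),sp=(15,15,12,10),n=300,seed=0):
    free=list(free);r=np.random.default_rng(seed);p0=np.array(p0,float)
    def f(x): p=p0.copy();p[free]=x;return score(p,dims,G)
    X=p0[free]+r.uniform(-1,1,(n,len(free)))*np.array(sp)[free]
    X=sorted(X,key=f)[:4]
    R=[minimize(f,x,method='Nelder-Mead',options=dict(xatol=.05,fatol=1e-3,initial_simplex=np.vstack([x]+[x+np.eye(len(free))[i]*3 for i in range(len(free))]))) for x in X]
    b=min(R,key=lambda q:q.fun);p=p0.copy();p[free]=b.x;return p,b.fun
E
cat > m.py <<'E'
from h import *
I={n:cv2.imread(f'pics/{n}0.png')[:,:,::-1].copy() for n in('top','scene')}
G={n:edges(I[n]) for n in I}
def tp(x,y): return (280+x/4-.375,145+y/4-.375)
C=(84,50,28);F={}
for nm,uv,z,a in(('foot',tp(605,178),3,0),('bench',tp(310,172),0,0),('dockc',tp(100,205),66,0)):
    w=back('top',uv,z+28)
    p,s=fit([w[0],w[1],a,z],C,G); q,s2=fit(p,C,G,(0,1,2,3))
    t,_=fit(p,C,{'top':G['top']},sp=(4,4,4,1),n=60); sc,_=fit(p,C,{'scene':G['scene']},sp=(4,4,4,1),n=60)
    print(nm,w.round(),p.round(1),round(s,1),'free z',q.round(1),round(s2,1),'top',t.round(1),'scene',sc.round(1)); F[nm]=(p,C)
w=back('top',tp(598,198),3);F['mat']=(fit([*w[:2],5,3],(130,96,0),G)[0],(130,96,0));print('mat',F['mat'][0].round(1))
w=back('top',tp(99,232),6)
for L,W in((104,100),(100,104)):
    p,s=fit([*w[:2],0,6],(L,W,0),G);print('plate',L,W,p.round(1),round(s,2))
F['plate']=(p,(L,W,0))
out=[]
for n,(x,y,w,h) in(('top',(283,178,48,48)),('scene',(292,180,48,48)),('top',(136,192,48,48))):
    for d in(0,1):
        k=8;im=cv2.resize(I[n][y:y+h,x:x+w],None,fx=k,fy=k,interpolation=cv2.INTER_CUBIC);im=np.clip(im.astype(float)*1.5,0,255).astype(np.uint8)
        if d:
            for p,D in F.values():
                for A,B in segs(n,p,D): cv2.line(im,*[tuple(int(v) for v in ((Q-[x,y]+.5)*k)) for Q in(A,B)],(255,0,0),1)
        out.append(cv2.resize(im,(264,264)))
cv2.imwrite('pics/fit.png',np.vstack([np.hstack(out[0::2]),np.hstack(out[1::2])])[:,:,::-1])
for l,uv,z in(('beaker',tp(190,120),0),('cup',tp(485,90),0),('vl',tp(225,360),0),('vr',tp(483,350),0),('petri',tp(742,180),17)): print(l,back('top',uv,z).round())
E
python3 m.py
```

```text
Traceback (most recent call last):
  File "m.py", line 9, in <module>
    t,_=fit(p,C,{'top':G['top']},sp=(4,4,4,1),n=60); sc,_=fit(p,C,{'scene':G['scene']},sp=(4,4,4,1),n=60)
                                                          ~~~^^^^^^^^^^^^^^^^^^^^^^^^^^^^^^^^^^^^^^^^^^^^
  File "h.py", line 37, in fit
    R=[minimize(f,x,method='Nelder-Mead',options=dict(xatol=.05,fatol=1e-3,initial_simplex=np.vstack([x]+[x+np.eye(len(free))[i]*3 for i in range(len(free))]))) for x in X]
       ~~~~~~~~^^^^^^^^^^^^^^^^^^^^^^^^^^^^^^^^^^^^^^^^^^^^^^^^^^^^^^^^^^^^^^^^^^^^^^^^^^^^^^^^^^^^^^^^^^^^^^^^^^^^^^^^^^^^^^^^^^^^^^^^^^^^^^^^^^^^^^^^^^^^^^^^^
  File "h.py", line 34, in f
    def f(x): p=p0.copy();p[free]=x;return score(p,dims,G)
                                           ~~~~~^^^^^^^^^^
  File "h.py", line 24, in score
    for A,B in segs(n,p,dims):
               ~~~~^^^^^^^^^^
  File "h.py", line 18, in segs
    q=proj(n,box(p,*dims)).astype(np.float32); h=cv2.convexHull(q)[:,0]; S=[(h[i],h[(i+1)%len(h)]) for i in range(len(h))]
      ~~~~^^^^^^^^^^^^^^^^
  File "h.py", line 8, in proj
    c=calibration(n); return cv2.projectPoints(np.asarray(X,float).reshape(-1,1,3),cv2.Rodrigues(c['R'])[0],c['t'],c['mtx'],np.array(c['D']))[0][:,0]
ValueError: time passes only in moves, steps and waits
```

Calling `calibration` repeatedly in the fit is the problem, so I'll cache it.

```bash
python3 - <<'E'
s=open('h.py').read()
s=s.replace("import numpy as np, cv2\n","import numpy as np, cv2, pickle, os\nCAL={n:calibration(n) for n in('top','scene')}\n").replace("c=calibration(n);","c=CAL[n];")
open('h.py','w').write(s)
E
python3 m.py
```

```text
foot [ 501. -227.   31.] [ 507.2 -226.8   -1.5    3. ] -27.4 free z [ 514.7 -243.4    0.7  -11.6] -31.6 top [ 507.5 -226.9   -1.9    3. ] scene [ 504.  -226.2   -1.3    3. ]
bench [523.  24.  28.] [524.8  24.7 -11.5   0. ] -35.6 free z [525.7  24.2 -11.5  -1.5] -35.8 top [524.   23.9 -11.5   0. ] scene [525.9  25.7 -13.    0. ]
dockc [481. 206.  94.] [481.8 208.7 -11.4  66. ] -22.7 free z [482.2 208.3 -11.2  65. ] -22.8 top [480.9 206.9  -9.5  66. ] scene [482.1 209.  -11.5  66. ]
mat [ 494.8 -224.6    1.1    3. ]
plate 104 100 [499.7 206.4  -6.4   6. ] -16.6
plate 100 104 [505.6 202.4 -14.6   6. ] -19.27
beaker [587. 122.   0.]
cup [ 600. -140.    0.]
vl [368. 107.   0.]
vr [ 364. -112.    0.]
petri [ 497. -348.   17.]
```

View pics/fit.png

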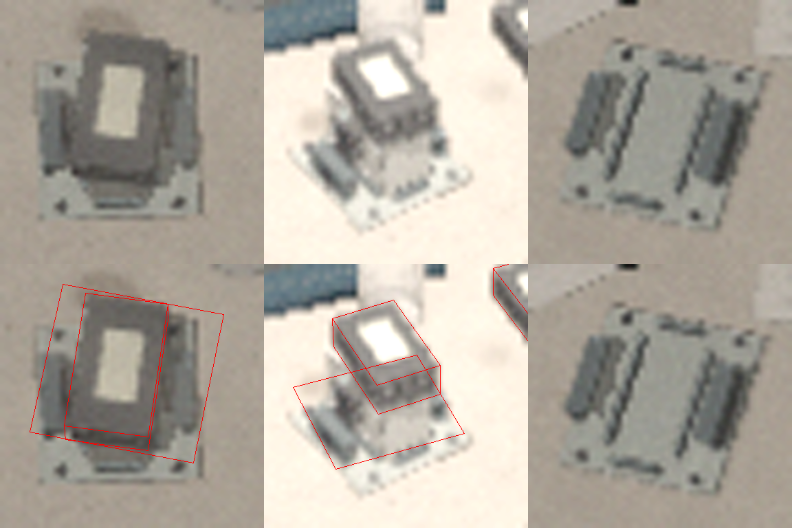

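The overlay shows the case on the dock at top (305,195) fits well. The dock's posts lie left and right in the top view, so the dock's x is roughly world x. The plate fit was fooled by occluded edges, so I'll refit it once the case is off. I'll check the case centres using the white labels.

```bash
cat > lab.py <<'E'
from h import *
def label(I,n,p,H,half=(16,11)):
    "bright label centroid and axis on the top face -> world at z=H"
    q=proj(n,box([*p[:3],H],84*.62,50*.62,0)[:4]); x0,y0=np.floor(q.min(0)).astype(int);x1,y1=np.ceil(q.max(0)).astype(int)
    k=8;g=cv2.cvtColor(I[n],cv2.COLOR_RGB2GRAY)[y0:y1+1,x0:x1+1];g=cv2.resize(g,None,fx=k,fy=k,interpolation=cv2.INTER_LINEAR)
    _,b=cv2.threshold(g,0,255,cv2.THRESH_OTSU)
    N,L,st,ce=cv2.connectedComponentsWithStats(b);i=1+np.argmax(st[1:,4]);v,u=np.nonzero(L==i)
    W=np.array([back(n,((a+.5)/k-.5+x0,(c+.5)/k-.5+y0),H)[:2] for a,c in zip(u[::7],v[::7])]).astype(np.float32)
    r=cv2.minAreaRect(W);e=np.linalg.eigh(np.cov(W.T))[1][:,1];e*=np.sign(e[0])
    return W.mean(0).round(1),np.degrees(np.arctan2(e[1],e[0])).round(1),np.round(r[1],1)
E
python3 - <<'E'
from lab import *
I={n:cv2.imread(f'pics/{n}0.png')[:,:,::-1].copy() for n in('top','scene')}
for nm,p,H in(('foot',(507.2,-226.8,-1.5),31),('bench',(524.8,24.7,-11.5),28),('dockc',(481.8,208.7,-11.4),94)):
    for n in I: print(nm,n,*label(I,n,p,H))
print(state()['time_s'])
E
```

```text
foot top [ 501.1 -226.5] -1.4 [25.  45.7]
foot scene [ 504.7 -226. ] -6.7 [30.9 51. ]
bench top [523.9  24. ] -11.2 [25.  45.1]
bench scene [526.9  26. ] -14.7 [27.7 49.8]
dockc top [480.8 206.8] -10.5 [24.7 44.6]
dockc scene [483.4 208.8] -11.9 [26.8 48.3]
1.0
```

Label and edge fits agree on the cases: bench (525,25,yaw −11.5), dock case (482,208,−11), foot (503,−226,−1.5). The heights check out too (free-z fits −1.5 and 65). I'll start with the bench case.

Call:
send_rows([
  [[0, 0, 0], [0, 0, 0.26]],
  [[0, 0, 0], [0, 0, 0.26]],
  [[0, 0, 0], [0, 0, 0.26]],
  [[0, 0, 0], [0, 0, 0.26]],
  [[0.032, -0.09, 0], [0, 0, 0]],
  [[0.032, -0.09, 0], [0, 0, 0]],
  [[0.032, -0.09, 0], [0, 0, 0]],
  [[0.032, -0.09, 0], [0, 0, 0]],
  [[0.032, -0.09, 0], [0, 0, 0]],
  [[0.032, -0.09, 0], [0, 0, 0]],
], grip=0)

```text
time_s: 2.0
ee_pos: [328.6, -299.4, 228.2]
ee_rot: [180.0, -0.0, -11.6]
force: [1.4, -0.3, 0.4]
gripper_width: 91.0
gripper_force: 0.0
```

Call:
send_rows([
  [[0.032, -0.09, 0], [0, 0, 0]],
  [[0.032, -0.09, 0], [0, 0, 0]],
  [[0.032, -0.09, 0], [0, 0, 0]],
  [[0.032, -0.09, 0], [0, 0, 0]],
  [[0.032, -0.09, 0], [0, 0, 0]],
  [[0.032, -0.09, 0], [0, 0, 0]],
  [[0.032, -0.09, 0], [0, 0, 0]],
  [[0.032, -0.09, 0], [0, 0, 0]],
  [[0, 0, 0], [0, 0, 0]],
  [[0, 0, 0], [0, 0, 0]],
])

```text
time_s: 3.0
ee_pos: [525.6, 26.7, 227.6]
ee_rot: [180.0, 0.1, -11.5]
force: [0.1, 0.5, 0.2]
gripper_width: 91.2
gripper_force: 0.0
```

```bash
cat > pl.py <<'E'
# usage: pl.py x y z yaw -> remaining shift in tool units, turn in units
from h import *
import sys
from scipy.spatial.transform import Rotation as Ro
s=state();R=Ro.from_euler('xyz',s['ee_rot'],degrees=True)
print('t',round(s['time_s'],2),'pos',s['ee_pos'].round(1),'rot',s['ee_rot'].round(2),'F',s['force'].round(1),'w',round(s['gripper_width'],1),'gf',round(s['gripper_force'],1))
if len(sys.argv)>4:
    x,y,z,a=map(float,sys.argv[1:5]);T=Ro.from_euler('xyz',[180,0,a],degrees=True)
    print('turn first',((R.inv()*T).as_rotvec()/.5).round(4),'then shift',(T.inv().apply(np.array([x,y,z])-s['ee_pos'])/500).round(4))
E
python3 pl.py 525.3 25 17 -11.5
```

```text
t 3.0 pos [525.6  26.7 227.6] rot [ 1.7996e+02  5.0000e-02 -1.1450e+01] F [0.1 0.5 0.2] w 91.2 gf 0.0
turn first [0.0015 0.0018 0.0016] then shift [1.000e-04 3.400e-03 4.211e-01]
```

Call:
send_rows([
  [[0, 0.0034, 0.09], [0, 0, 0]],
  [[0, 0, 0.09], [0, 0, 0]],
  [[0, 0, 0.09], [0, 0, 0]],
  [[0, 0, 0.08], [0, 0, 0]],
  [[0, 0, 0.04], [0, 0, 0]],
  [[0, 0, 0.02], [0, 0, 0]],
  [[0, 0, 0.011], [0, 0, 0]],
  [[0, 0, 0], [0, 0, 0]],
  [[0, 0, 0], [0, 0, 0]],
])

```text
time_s: 3.9
ee_pos: [526.2, 24.0, 18.7]
ee_rot: [-180.0, -0.1, -11.6]
force: [0.7, -0.7, -0.1]
gripper_width: 91.1
gripper_force: 0.0
```

Call:
send_rows([
  [[0, 0, 0], [0, 0, 0]],
  [[0, 0, 0], [0, 0, 0]],
  [[0, 0, 0], [0, 0, 0]],
  [[0, 0, 0], [0, 0, 0]],
  [[0, 0, 0], [0, 0, 0]],
  [[0, 0, 0], [0, 0, 0]],
  [[0, 0, 0], [0, 0, 0]],
  [[0, 0, 0], [0, 0, 0]],
], grip=0.65, grip_force=12)

```text
time_s: 4.7
ee_pos: [525.3, 24.3, 17.5]
ee_rot: [180.0, -0.0, -11.6]
force: [0.6, 0.3, 0.6]
gripper_width: 50.1
gripper_force: 12.0
```

```bash
python3 pl.py 525.3 25 17 -11.5
```

```text
t 4.7 pos [525.3  24.3  17.5] rot [180.    -0.   -11.58] F [0.6 0.3 0.6] w 50.1 gf 12.0
turn first [ 0.0001 -0.     -0.0029] then shift [-0.0003 -0.0013  0.0009]
```

Call:
send_rows([
  [[0, 0, -0.03], [0, 0, 0]],
  [[0, 0, -0.08], [0, 0, 0]],
  [[0, 0, -0.08], [0, 0, 0]],
  [[0, 0, -0.06], [0, 0, 0]],
  [[0, 0, 0], [0, 0, -0.176]],
  [[0, 0, 0], [0, 0, -0.176]],
  [[-0.005, 0.04, 0], [0, 0, 0]],
  [[-0.005, 0.08, 0], [0, 0, 0]],
  [[-0.006, 0.08, 0], [0, 0, 0]],
  [[-0.006, 0.08, 0], [0, 0, 0]],
])

```text
time_s: 5.7
ee_pos: [510.2, -116.6, 142.2]
ee_rot: [180.0, 0.0, -1.5]
force: [0.1, 0.9, -1.1]
gripper_width: 50.0
gripper_force: 12.0
```

Call:
send_rows([
  [[-0.005, 0.08, 0], [0, 0, 0]],
  [[-0.005, 0.08, 0], [0, 0, 0]],
  [[0, 0.042, 0], [0, 0, 0]],
  [[0, 0.02, 0], [0, 0, 0]],
  [[0, 0, 0], [0, 0, 0]],
  [[0, 0, 0], [0, 0, 0]],
  [[0, 0, 0], [0, 0, 0]],
])

```text
time_s: 6.4
ee_pos: [502.7, -224.9, 142.4]
ee_rot: [-180.0, 0.0, -1.4]
force: [-0.4, 0.4, -1.4]
gripper_width: 50.2
gripper_force: 12.0
```

```bash
python3 pl.py 502.9 -226.2 48.5 -1.5
```

```text
t 6.4 pos [ 502.7 -224.9  142.4] rot [-1.7997e+02  2.0000e-02 -1.4200e+00] F [-0.4  0.4 -1.4] w 50.2 gf 12.0
turn first [-0.0009  0.0007  0.0027] then shift [0.0004 0.0026 0.1878]
```

Call:
send_rows([
  [[0.0004, 0.0026, 0.06], [0, 0, 0.0027]],
  [[0, 0, 0.06], [0, 0, 0]],
  [[0, 0, 0.04], [0, 0, 0]],
  [[0, 0, 0.014], [0, 0, 0]],
  [[0, 0, 0], [0, 0, 0]],
  [[0, 0, 0], [0, 0, 0]],
  [[0, 0, 0], [0, 0, 0]],
])

```text
time_s: 7.1
ee_pos: [503.9, -227.7, 56.8]
ee_rot: [179.9, -0.1, -1.6]
force: [-0.4, -0.2, -1.5]
gripper_width: 50.2
gripper_force: 12.0
```

Call:
send_rows([
  [[0, 0, 0.004], [0, 0, 0]],
  [[0, 0, 0.003], [0, 0, 0]],
  [[0, 0, 0.003], [0, 0, 0]],
  [[0, 0, 0.002], [0, 0, 0]],
  [[0, 0, 0], [0, 0, 0]],
  [[0, 0, 0], [0, 0, 0]],
])

```text
time_s: 7.7
ee_pos: [502.9, -227.5, 49.4]
ee_rot: [180.0, 0.0, -1.6]
force: [-0.3, -0.4, -0.3]
gripper_width: 49.9
gripper_force: 12.0
```

```bash
python3 pl.py 502.9 -226.2 48.5 -1.5
```

```text
t 7.7 pos [ 502.9 -227.5   49.4] rot [180.     0.    -1.58] F [-0.3 -0.4 -0.3] w 49.9 gf 12.0
turn first [ 0.0001  0.0001 -0.0029] then shift [-0.     -0.0027  0.0018]
```

Call:
send_rows([
  [[0, -0.002, 0], [0, 0, 0]],
  [[0, 0, 0.001], [0, 0, 0]],
  [[0, 0, 0.001], [0, 0, 0]],
  [[0, 0, 0], [0, 0, 0]],
  [[0, 0, 0], [0, 0, 0]],
])

```text
time_s: 8.2
ee_pos: [502.9, -226.5, 48.4]
ee_rot: [180.0, 0.0, -1.6]
force: [0.1, -0.7, -0.3]
gripper_width: 50.0
gripper_force: 12.0
```

```bash
python3 pl.py 502.9 -226.2 48.5 -1.5;python3 pl.py; cat > av.py <<'E'
E

```

```text
t 8.2 pos [ 502.9 -226.5   48.4] rot [180.     0.    -1.58] F [ 0.1 -0.7 -0.3] w 50.0 gf 12.0
turn first [ 0.0001  0.     -0.0028] then shift [-0.     -0.0007 -0.0001]
t 8.2 pos [ 502.9 -226.5   48.4] rot [180.     0.    -1.58] F [ 0.1 -0.7 -0.3] w 50.0 gf 12.0
```

Call:
send_rows([
  [[0, 0, 0.001], [0, 0, 0]],
  [[0, 0, 0], [0, 0, 0]],
  [[0, 0, 0], [0, 0, 0]],
])

```text
time_s: 8.5
ee_pos: [502.9, -226.5, 48.4]
ee_rot: [180.0, -0.0, -1.6]
force: [-1.7, 1.4, 5.2]
gripper_width: 49.8
gripper_force: 12.0
```

Call:
send_rows([
  [[0, 0, 0.001], [0, 0, 0]],
  [[0, 0, 0], [0, 0, 0]],
  [[0, 0, 0], [0, 0, 0]],
])

```text
time_s: 8.8
ee_pos: [502.9, -226.5, 48.4]
ee_rot: [180.0, -0.0, -1.6]
force: [-3.0, 1.1, 8.2]
gripper_width: 50.0
gripper_force: 12.0
```

Call:
send_rows([
  [[0, 0, 0.001], [0, 0, 0]],
  [[0, 0, 0], [0, 0, 0]],
  [[0, 0, 0], [0, 0, 0]],
])

```text
time_s: 9.1
ee_pos: [503.0, -226.5, 48.4]
ee_rot: [180.0, -0.0, -1.6]
force: [-2.4, 2.1, 11.8]
gripper_width: 49.9
gripper_force: 12.0
```

Call:
send_rows([
  [[0, 0, -0.003], [0, 0, 0]],
  [[0, 0, 0], [0, 0, 0]],
])

```text
time_s: 9.3
ee_pos: [503.1, -226.6, 48.4]
ee_rot: [180.0, -0.0, -1.6]
force: [0.1, -0.5, 6.1]
gripper_width: 50.0
gripper_force: 12.0
```

Call:
send_rows([
  [[0, 0, 0], [0, 0, 0]],
  [[0, 0, 0], [0, 0, 0]],
  [[0, 0, 0], [0, 0, 0]],
  [[0, 0, 0], [0, 0, 0]],
  [[0, 0, 0], [0, 0, 0]],
  [[0, 0, -0.03], [0, 0, 0]],
  [[0, 0, -0.08], [0, 0, 0]],
  [[0, 0, -0.08], [0, 0, 0]],
  [[0, 0, -0.08], [0, 0, 0]],
  [[0, -0.08, 0], [0, 0, 0]],
], grip=0)

```text
time_s: 10.3
ee_pos: [507.9, -190.5, 189.4]
ee_rot: [179.6, -0.7, -1.8]
force: [0.8, 1.1, -0.3]
gripper_width: 91.6
gripper_force: 0.0
```

Call:
send_rows([
  [[0, -0.09, 0], [0, 0, 0]],
  [[0, -0.09, 0], [0, 0, 0]],
  [[0, -0.09, 0], [0, 0, 0]],
  [[0, -0.09, 0], [0, 0, 0]],
  [[0, 0, 0], [0, 0, 0]],
  [[0, 0, 0], [0, 0, 0]],
])

```text
time_s: 10.9
ee_pos: [508.9, -6.0, 183.4]
ee_rot: [180.0, 0.0, -1.4]
force: [0.1, 0.9, -0.7]
gripper_width: 91.2
gripper_force: 0.0
```

```bash
python3 - <<'E'
from lab import *
I={n:snap(n,n+'1.png') for n in('top','scene')}
for nm,p,H in(('bench on foot',(503,-226.5,-1.5),59),('dockc',(481.8,208.7,-11.4),94)):
    for n in I: print(nm,n,*label(I,n,p,H))
k=9
a=cv2.resize(I['top'][170:214,410:454],None,fx=k,fy=k,interpolation=cv2.INTER_CUBIC);b=cv2.resize(I['scene'][148:192,365:409],None,fx=k,fy=k,interpolation=cv2.INTER_CUBIC)
cv2.imwrite('pics/st1.png',np.clip(np.hstack([a,b])*1.6,0,255).astype(np.uint8)[:,:,::-1])
E
python3 pl.py 482 207.8 83 -11.2
```

```text
bench on foot top [ 501.7 -227.1] -2.1 [24.7 44.9]
bench on foot scene [ 505.3 -226.7] -4.3 [52.2 32.3]
dockc top [480.8 206.8] -10.4 [24.6 44.6]
dockc scene [483.4 208.8] -13.1 [26.7 48.5]
t 11.0 pos [508.9  -7.5 183.4] rot [179.97   0.    -1.62] F [ 0.  -0.5 -0.4] w 90.8 gf 0.0
turn first [0.0012 0.     0.3345] then shift [-0.1365 -0.4119  0.2008]
```

View pics/st1.png

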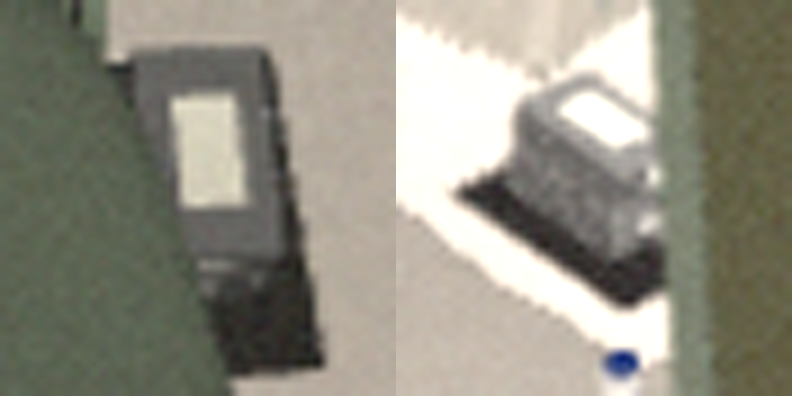

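The picture shows the bench case square on the foot case (top crop (205,150)). The label centre is within about 1 mm of the foot's, so I'll go on to the case on the dock.

Call:
send_rows([
  [[0, 0, 0], [0, 0, 0.167]],
  [[0, 0, 0], [0, 0, 0.167]],
  [[-0.02, -0.06, 0], [0, 0, 0]],
  [[-0.03, -0.09, 0], [0, 0, 0]],
  [[-0.03, -0.09, 0], [0, 0, 0]],
  [[-0.03, -0.09, 0], [0, 0, 0]],
  [[-0.0265, -0.082, 0], [0, 0, 0]],
  [[0, 0, 0], [0, 0, 0]],
  [[0, 0, 0], [0, 0, 0]],
  [[0, 0, 0], [0, 0, 0]],
])

```text
time_s: 12.0
ee_pos: [482.2, 206.9, 183.3]
ee_rot: [179.9, 0.0, -11.3]
force: [0.1, 0.1, -0.3]
gripper_width: 90.8
gripper_force: 0.0
```

```bash
python3 pl.py 482 207.8 83.5 -11.2
```

```text
t 12.0 pos [482.2 206.9 183.3] rot [ 1.7994e+02  1.0000e-02 -1.1270e+01] F [ 0.1  0.1 -0.3] w 90.8 gf 0.0
turn first [ 0.002   0.0002 -0.0025] then shift [-0.0008 -0.0017  0.1995]
```

Call:
send_rows([
  [[-0.0008, -0.0017, 0.06], [0, 0, 0]],
  [[0, 0, 0.07], [0, 0, 0]],
  [[0, 0, 0.04], [0, 0, 0]],
  [[0, 0, 0.02], [0, 0, 0]],
  [[0, 0, 0.0095], [0, 0, 0]],
  [[0, 0, 0], [0, 0, 0]],
  [[0, 0, 0], [0, 0, 0]],
])

```text
time_s: 12.7
ee_pos: [482.5, 209.6, 84.7]
ee_rot: [-179.9, -0.1, -11.2]
force: [-0.6, 0.0, -0.5]
gripper_width: 91.1
gripper_force: 0.0
```

Call:
send_rows([
  [[0, 0, 0], [0, 0, 0]],
  [[0, 0, 0], [0, 0, 0]],
  [[0, 0, 0], [0, 0, 0]],
  [[0, 0, 0], [0, 0, 0]],
  [[0, 0, 0], [0, 0, 0]],
  [[0, 0, 0], [0, 0, 0]],
  [[0, 0, 0], [0, 0, 0]],
  [[0, 0, 0], [0, 0, 0]],
], grip=0.65, grip_force=12)

```text
time_s: 13.5
ee_pos: [481.6, 209.6, 83.7]
ee_rot: [180.0, 0.0, -11.1]
force: [-0.1, -0.6, 1.5]
gripper_width: 50.1
gripper_force: 12.0
```

```bash
python3 pl.py 482 207.8 83.5 -11.2
```

```text
t 13.5 pos [481.6 209.6  83.7] rot [ 1.7999e+02  1.0000e-02 -1.1140e+01] F [-0.1 -0.6  1.5] w 50.1 gf 12.0
turn first [0.0004 0.0002 0.0019] then shift [0.0016 0.0033 0.0004]
```

Call:
send_rows([
  [[0, 0, -0.01], [0, 0, 0]],
  [[0, 0, -0.04], [0, 0, 0]],
  [[0, 0, -0.08], [0, 0, 0]],
  [[0, 0, -0.06], [0, 0, 0]],
  [[0, 0, -0.02], [0, 0, -0.168]],
  [[0, 0, 0], [0, 0, -0.168]],
  [[0.005, 0.05, 0], [0, 0, 0]],
  [[0.006, 0.08, 0], [0, 0, 0]],
  [[0.006, 0.08, 0], [0, 0, 0]],
  [[0.006, 0.08, 0], [0, 0, 0]],
])

```text
time_s: 14.5
ee_pos: [489.1, 63.2, 188.9]
ee_rot: [-180.0, -0.0, -1.5]
force: [1.4, 0.4, -2.0]
gripper_width: 49.8
gripper_force: 12.0
```

Call:
send_rows([
  [[0.006, 0.08, 0], [0, 0, 0]],
  [[0.006, 0.08, 0], [0, 0, 0]],
  [[0.006, 0.08, 0], [0, 0, 0]],
  [[0.006, 0.08, 0], [0, 0, 0]],
  [[0.006, 0.08, 0], [0, 0, 0]],
  [[0.006, 0.08, 0], [0, 0, 0]],
  [[0.006, 0.06, 0], [0, 0, 0]],
  [[0, 0.04, 0], [0, 0, 0]],
  [[0, 0, 0], [0, 0, 0]],
  [[0, 0, 0], [0, 0, 0]],
])

```text
time_s: 15.5
ee_pos: [502.3, -225.8, 188.6]
ee_rot: [-179.9, 0.0, -1.6]
force: [-0.5, 0.4, -0.3]
gripper_width: 50.1
gripper_force: 12.0
```

Call:
send_rows([
  [[0, 0, 0], [0, 0, 0]],
  [[0, 0, 0], [0, 0, 0]],
])

```text
time_s: 15.7
ee_pos: [502.6, -225.0, 188.8]
ee_rot: [-180.0, -0.0, -1.4]
force: [0.7, -0.4, -0.7]
gripper_width: 49.9
gripper_force: 12.0
```

```bash
python3 pl.py 502.5 -226.4 77 -1.5
```

```text
t 15.7 pos [ 502.6 -225.   188.8] rot [-179.99   -0.     -1.44] F [ 0.7 -0.4 -0.7] w 49.9 gf 12.0
turn first [-0.0004 -0.      0.002 ] then shift [-1.000e-04  2.900e-03  2.236e-01]
```

Call:
send_rows([
  [[0, 0.001, 0.06], [0, 0, 0.002]],
  [[0, 0, 0.08], [0, 0, 0]],
  [[0, 0, 0.05], [0, 0, 0]],
  [[0, 0, 0.018], [0, 0, 0]],
  [[0, 0, 0.004], [0, 0, 0]],
  [[0, 0, 0], [0, 0, 0]],
  [[0, 0, 0], [0, 0, 0]],
  [[0, 0, 0], [0, 0, 0]],
])

```text
time_s: 16.5
ee_pos: [503.4, -226.9, 84.1]
ee_rot: [179.9, -0.1, -1.6]
force: [0.0, -0.1, -0.4]
gripper_width: 49.9
gripper_force: 12.0
```

```bash
python3 pl.py 502.5 -226.4 77 -1.5
```

```text
t 16.5 pos [ 503.4 -226.9   84.1] rot [ 1.7993e+02 -1.4000e-01 -1.5800e+00] F [ 0.  -0.1 -0.4] w 49.9 gf 12.0
turn first [ 0.0023 -0.0051 -0.0027] then shift [-0.0018 -0.001   0.0141]
```

Call:
send_rows([
  [[-0.001, -0.001, 0.003], [0, 0, 0]],
  [[0, 0, 0.003], [0, 0, 0]],
  [[0, 0, 0.003], [0, 0, 0]],
  [[0, 0, 0.002], [0, 0, 0]],
  [[0, 0, 0.001], [0, 0, 0]],
  [[0, 0, 0], [0, 0, 0]],
  [[0, 0, 0], [0, 0, 0]],
])

```text
time_s: 17.2
ee_pos: [502.0, -226.1, 76.7]
ee_rot: [180.0, 0.0, -1.6]
force: [-0.9, 0.4, 0.5]
gripper_width: 50.2
gripper_force: 12.0
```

Call:
send_rows([
  [[0, 0, 0.001], [0, 0, 0]],
  [[0, 0, 0], [0, 0, 0]],
  [[0, 0, 0], [0, 0, 0]],
])

```text
time_s: 17.5
ee_pos: [502.0, -226.1, 76.7]
ee_rot: [180.0, -0.0, -1.6]
force: [-1.2, -0.6, 5.4]
gripper_width: 49.7
gripper_force: 12.0
```

Call:
send_rows([
  [[0, 0, 0.001], [0, 0, 0]],
  [[0, 0, 0], [0, 0, 0]],
  [[0, 0, 0], [0, 0, 0]],
])

```text
time_s: 17.8
ee_pos: [502.0, -226.1, 76.7]
ee_rot: [180.0, -0.0, -1.6]
force: [-3.5, 1.1, 8.4]
gripper_width: 49.7
gripper_force: 12.0
```

Contact. Now back off slightly, release, rise and clear.

Call:
send_rows([
  [[0, 0, -0.002], [0, 0, 0]],
  [[0, 0, 0], [0, 0, 0]],
])

```text
time_s: 18.0
ee_pos: [502.3, -226.2, 76.7]
ee_rot: [180.0, -0.0, -1.6]
force: [0.1, 0.2, 1.9]
gripper_width: 49.9
gripper_force: 12.0
```

Call:
send_rows([
  [[0, 0, 0], [0, 0, 0]],
  [[0, 0, 0], [0, 0, 0]],
  [[0, 0, 0], [0, 0, 0]],
  [[0, 0, 0], [0, 0, 0]],
  [[0, 0, 0], [0, 0, 0]],
  [[0, 0, -0.03], [0, 0, 0]],
  [[0, 0, -0.08], [0, 0, 0]],
  [[0, 0, -0.08], [0, 0, 0]],
  [[0, 0, -0.05], [0, 0, 0]],
  [[0, -0.08, 0], [0, 0, 0]],
], grip=0)

```text
time_s: 19.0
ee_pos: [506.0, -189.7, 201.0]
ee_rot: [179.7, -0.6, -1.8]
force: [1.2, 1.3, 0.4]
gripper_width: 91.0
gripper_force: 0.0
```

Call:
send_rows([
  [[0, -0.09, 0], [0, 0, 0]],
  [[0, -0.09, 0], [0, 0, 0]],
  [[0, -0.09, 0], [0, 0, 0]],
  [[0, -0.09, 0], [0, 0, 0]],
  [[0, 0, 0], [0, 0, 0]],
  [[0, 0, 0], [0, 0, 0]],
])

```text
time_s: 19.6
ee_pos: [508.0, -5.6, 196.7]
ee_rot: [180.0, -0.0, -1.4]
force: [-1.0, -0.6, -0.2]
gripper_width: 91.1
gripper_force: 0.0
```

```bash
cat > m2.py <<'E'
from lab import *
I={n:snap(n,n+'2.png') for n in('top','scene')}
for n in I: print('col',n,*label(I,n,(502.3,-226.3,-1.5),87))
for l in('cassette','catch_left','dock'):
    for n in I: print(n,l,[(round(d['p'],2),d['bbox']) for d in trace(n,l)])
G={n:edges(I[n]) for n in I}
for z,D in((6,(104,100,0)),(6,(84,38,60)),(66,(84,38,0))):
    p,s=fit([490,207,0,z],D,G,sp=(25,15,15,1),n=800);t,_=fit(p,D,{'top':G['top']},sp=(5,5,5,1),n=80);q,_=fit(p,D,{'scene':G['scene']},sp=(5,5,5,1),n=80)
    print(D,p.round(1),round(s,1),t.round(1),q.round(1))
out=[]
for n,(x,y,w,h) in(('top',(282,172,52,52)),('scene',(288,178,52,52)),('top',(406,166,52,52))):
    k=8;im=cv2.resize(I[n][y:y+h,x:x+w],None,fx=k,fy=k,interpolation=cv2.INTER_CUBIC);out.append(cv2.resize(np.clip(im.astype(float)*1.4,0,255).astype(np.uint8),(264,264)))
cv2.imwrite('pics/v2.png',cv2.resize(np.hstack(out),None,fx=1,fy=1)[:,:,::-1])
E
python3 m2.py
```

```text
col top [ 501.9 -226.9] -0.9 [24.6 44.5]
col scene [ 507.2 -233.7] -59.1 [50.6 58.8]
top cassette [(0.67, [293.0, 181.8, 24.0, 33.2])]
scene cassette [(0.8, [305.6, 193.3, 17.4, 21.7]), (0.2, [376.4, 164.0, 16.6, 14.3])]
top catch_left []
scene catch_left [(0.43, [304.4, 203.8, 4.5, 3.5])]
top dock [(0.85, [143.0, 197.0, 34.8, 37.1]), (0.65, [291.1, 190.0, 30.1, 26.5])]
scene dock [(0.74, [190.9, 255.7, 29.5, 24.9]), (0.52, [295.5, 202.0, 32.7, 21.1])]
(104, 100, 0) [515.4 205.8  -3.4   6. ] -17.9 [515.4 205.8  -3.4   6. ] [519.2 205.6  -3.9   6. ]
(84, 38, 60) [487.  211.2  -0.9   6. ] -22.8 [ 4.861e+02  2.096e+02 -2.000e-01  6.000e+00] [486.1 213.5  -2.    6. ]
(84, 38, 0) [4.872e+02 2.114e+02 1.000e-01 6.600e+01] -25.6 [487.2 209.6  -1.1  66. ] [488.1 213.   -2.3  66. ]
```

View pics/v2.png

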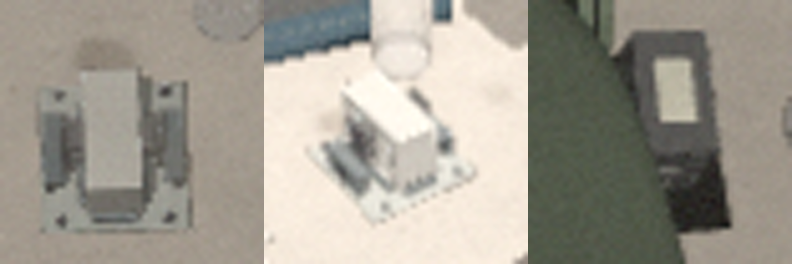

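The column is straight: top label at (502,−227), yaw −1. The cassette stands uncovered at top (304,197), its long side along world x and the catches left and right. I'll refine its yaw and centre from the plate corners.

```bash
python3 - <<'E'
from lab import *
I={n:cv2.imread(f'pics/{n}2.png')[:,:,::-1].copy() for n in('top','scene')};G={n:edges(I[n]) for n in I}
k=264/52
P=np.array([back('top',(282+(a+.5)/k-.5,172+(b+.5)/k-.5),6)[:2] for a,b in((38,88),(187,82),(193,230),(42,232))]);print(P.round(1).tolist(),P.mean(0).round(1))
for n in I:
    g={n:G[n]}
    for D,z in(((104,100,0),6),((84,38,0),66)):
        print(n,D,[fit([487,210.5,-1,z],D,g,sp=(6,6,5,1),n=200,seed=s)[0].round(1).tolist()[:3] for s in(0,1)])
# white top face centroid, top camera
c=I['top'].astype(int);g=c.sum(2)
m=(g>g[195:200,300:306].mean()*.9).astype(np.uint8);N,L,st,ce=cv2.connectedComponentsWithStats(m,connectivity=4);i=L[198,303];v,u=np.nonzero(L==i)
print(st[i],cv2.minAreaRect(np.c_[u,v].astype(np.float32)))
for n in I:
    d=trace(n,'cassette')[0]['pixels'];v,u=np.nonzero(d);print(n,d.sum(),u.mean(),v.mean())
E
```

```text
[[539.5, 258.3], [537.9, 156.2], [432.3, 158.7], [436.9, 260.0]] [486.6 208.3]
top (104, 100, 0) [[490.8, 207.2, -2.5], [490.8, 207.2, -2.5]]
top (84, 38, 0) [[487.1, 209.6, -1.0], [487.1, 209.6, -1.1]]
scene (104, 100, 0) [[496.6, 207.6, -5.1], [496.6, 207.6, -5.1]]
scene (84, 38, 0) [[488.1, 213.1, -2.3], [488.1, 213.1, -2.3]]
[   38    23   340   235 44563] ((202.17247009277344, 138.4310302734375), (224.37684631347656, 339.11968994140625), 86.633544921875)
top 387 303.5865633074935 199.03100775193798
scene 327 312.2415902140673 203.60550458715596
```

```bash
python3 pl.py 487 210 47 -1.4
```

```text
t 20.1 pos [508.1  -6.7 196.7] rot [179.99   0.    -1.63] F [-0.   0.   0.5] w 91.2 gf 0.0
turn first [ 0.0002  0.0002 -0.0082] then shift [-0.0528 -0.4323  0.2993]
```

Call:
send_rows([
  [[-0.005, -0.05, 0], [0, 0, -0.008]],
  [[-0.01, -0.08, 0], [0, 0, 0]],
  [[-0.01, -0.09, 0], [0, 0, 0]],
  [[-0.01, -0.09, 0], [0, 0, 0]],
  [[-0.01, -0.08, 0], [0, 0, 0]],
  [[-0.008, -0.042, 0], [0, 0, 0]],
  [[0, 0, 0.06], [0, 0, 0]],
  [[0, 0, 0.08], [0, 0, 0]],
  [[0, 0, 0.06], [0, 0, 0]],
  [[0, 0, 0], [0, 0, 0]],
])

```text
time_s: 21.1
ee_pos: [483.9, 209.2, 93.0]
ee_rot: [179.8, 0.5, -1.3]
force: [-0.0, -0.4, -0.0]
gripper_width: 91.0
gripper_force: 0.0
```

Call:
send_rows([
  [[0, 0, 0], [0, 0, 0]],
  [[0, 0, 0], [0, 0, 0]],
  [[0, 0, 0], [0, 0, 0]],
])

```text
time_s: 21.4
ee_pos: [488.1, 210.8, 98.5]
ee_rot: [-179.9, -0.2, -1.4]
force: [0.2, -0.3, -0.1]
gripper_width: 91.3
gripper_force: 0.0
```

```bash
python3 pl.py 487 210 47 -1.4
```

```text
t 21.4 pos [488.1 210.8  98.5] rot [-179.92   -0.2    -1.36] F [ 0.2 -0.3 -0.1] w 91.3 gf 0.0
turn first [-0.0029 -0.0071  0.0013] then shift [-0.0022  0.0017  0.1031]
```

Call:
send_rows([
  [[-0.001, 0, 0.05], [0, 0, 0]],
  [[0, 0, 0.03], [0, 0, 0]],
  [[0, 0, 0.015], [0, 0, 0]],
  [[0, 0, 0.008], [0, 0, 0]],
  [[0, 0, 0], [0, 0, 0]],
  [[0, 0, 0], [0, 0, 0]],
  [[0, 0, 0], [0, 0, 0]],
  [[0, 0, 0], [0, 0, 0]],
  [[0, 0, 0], [0, 0, 0]],
])

```text
time_s: 22.3
ee_pos: [486.5, 210.5, 45.5]
ee_rot: [-180.0, -0.0, -1.3]
force: [0.7, -0.1, 0.6]
gripper_width: 91.2
gripper_force: 0.0
```

Call:
send_rows([
  [[0, 0, 0], [0, 0, 0]],
  [[0, 0, 0], [0, 0, 0]],
  [[0, 0, 0], [0, 0, 0]],
  [[0, 0, 0], [0, 0, 0]],
  [[0, 0, 0], [0, 0, 0]],
  [[0, 0, 0], [0, 0, 0]],
  [[0, 0, 0], [0, 0, 0]],
  [[0, 0, 0], [0, 0, 0]],
  [[0, 0, 0], [0, 0, 0]],
], grip=0.7, grip_force=15)

```text
time_s: 23.2
ee_pos: [486.3, 210.3, 45.4]
ee_rot: [180.0, -0.0, -1.3]
force: [-1.0, 0.4, 3.5]
gripper_width: 49.0
gripper_force: 15.0
```

```bash
python3 pl.py 487 210 47 -1.4
```

```text
t 23.2 pos [486.3 210.3  45.4] rot [ 1.7999e+02 -1.0000e-02 -1.3500e+00] F [-1.   0.4  3.5] w 49.0 gf 15.0
turn first [ 0.0003 -0.0003  0.0018] then shift [ 0.0014  0.0007 -0.0033]
```

Both catches are fully in (opening ≈ 50 mm) with no side force. Now a slow lift.

Call:
send_rows([
  [[0, 0, 0], [0, 0, 0]],
  [[0, 0, 0], [0, 0, 0]],
  [[0, 0, -0.002], [0, 0, 0]],
  [[0, 0, -0.004], [0, 0, 0]],
  [[0, 0, -0.006], [0, 0, 0]],
  [[0, 0, 0], [0, 0, 0]],
  [[0, 0, 0], [0, 0, 0]],
], grip_force=25)

```text
time_s: 23.9
ee_pos: [486.3, 210.5, 51.1]
ee_rot: [180.0, -0.0, -1.3]
force: [0.1, -1.1, -2.6]
gripper_width: 48.7
gripper_force: 25.0
```

```bash
python3 pl.py 487 210 47 -1.4
```

```text
t 23.9 pos [486.3 210.5  51.1] rot [180.    -0.    -1.35] F [ 0.1 -1.1 -2.6] w 48.7 gf 25.0
turn first [ 0.     -0.0001  0.0018] then shift [0.0014 0.0009 0.0083]
```

Call:
send_rows([
  [[0, 0, -0.01], [0, 0, 0]],
  [[0, 0, -0.015], [0, 0, 0]],
  [[0, 0, -0.02], [0, 0, 0]],
  [[0, 0, -0.03], [0, 0, 0]],
  [[0, 0, -0.045], [0, 0, 0]],
  [[0, 0, -0.05], [0, 0, 0]],
  [[0, 0, -0.05], [0, 0, 0]],
  [[0, 0, -0.035], [0, 0, 0]],
  [[0, 0, -0.015], [0, 0, 0]],
  [[0, 0, -0.007], [0, 0, 0]],
])

```text
time_s: 24.9
ee_pos: [486.5, 210.5, 190.8]
ee_rot: [-180.0, -0.1, -1.4]
force: [-0.4, -0.7, -2.0]
gripper_width: 48.7
gripper_force: 25.0
```

Call:
send_rows([
  [[0, 0, 0], [0, 0, 0]],
  [[0, 0, 0], [0, 0, 0]],
  [[0, 0, 0], [0, 0, 0]],
  [[0, 0, 0], [0, 0, 0]],
  [[0, 0, 0], [0, 0, 0]],
])

```text
time_s: 25.4
ee_pos: [486.2, 210.4, 189.2]
ee_rot: [180.0, 0.0, -1.4]
force: [-0.2, -0.3, -2.9]
gripper_width: 48.5
gripper_force: 25.0
```

```bash
python3 - <<'E'
from lab import *
I={n:snap(n,n+'3.png') for n in('top','scene')}
print(label(I,'top',(502.3,-226.3,-1.5),87))
out=[cv2.resize(I['scene'][130:230,280:420],None,fx=4,fy=4,interpolation=cv2.INTER_CUBIC),cv2.resize(I['top'][140:240,410:460],None,fx=4,fy=4,interpolation=cv2.INTER_CUBIC)]
cv2.imwrite('pics/v3.png',np.clip(np.hstack(out)*1.3,0,255).astype(np.uint8)[:,:,::-1])
E
python3 pl.py 486.3 210.5 189.4 -1.35
```

```text
(array([ 501.9, -226.9], dtype=float32), np.float64(-1.4), array([24.9, 44.2]))
t 25.5 pos [486.2 210.4 189.4] rot [ 1.7998e+02  2.0000e-02 -1.3500e+00] F [ 0.3 -1.2 -1.6] w 48.5 gf 25.0
turn first [0.0006 0.0008 0.0001] then shift [ 0.0001 -0.0002  0.    ]
```

View pics/v3.png

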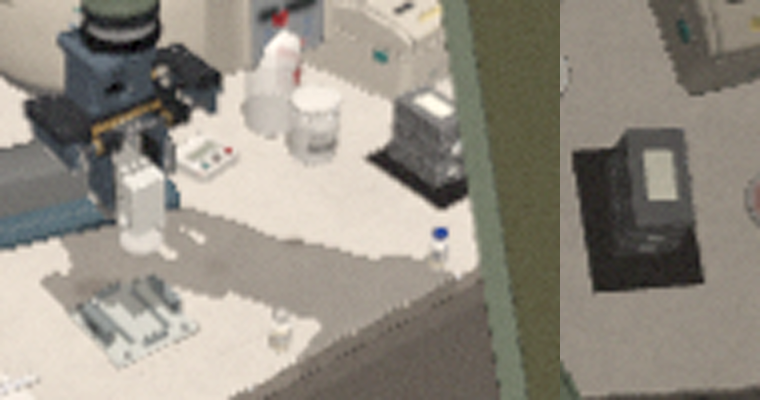

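The scene crop shows the dock empty at (140,320), the cassette held level at (140,205), the column standing straight at (425,140), and the vials, cup and beaker in place. I'm handing in.

```bash
python3 -c "
from workcell import *
print(job_done())"
```

```text
the job is handed in; nothing more can be done
None
```

The job is handed in: both loose cases are stacked on the mat case in one straight column (within about 1 mm by camera), and the cassette is out of the dock, held level by its pinched catches with its underside about 150 mm above the worktop. It took about 25 s of the 59 s, and the vials, cup and beaker show no sign of having moved. I did not check the petri dish after the moves.

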